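Clear the drum stand and hold the large sanding drum ready above its cup

TASK

Lift the canister off the drum stand by its handle and stand it upright on the bench top right beside the stand. Then pick up the larger of the two sanding drums, carry it over the timber that stands on edge, and hold it upright and centred about a centimetre above the mouth of the stand's cup, without touching the stand, so that I can guide it in myself. Finish while still holding it there, and do not disturb the timber, the small drum or the brush.

Things in the scene. Friction and masses are not known exactly. Their poses are not given: they have to be found in the camera images.
- drum_stand: Fixed drum stand on the brown board left of the white saw table: plywood foot 92x92x12 mm with an upright aluminium cup, 66 mm outside, 54 mm inside diameter, mouth 34 mm above the bench top. Origin: centre of the foot's underside; z up, x and y along its sides. The board is 130 mm wide, with a fixed strip 73 mm high along its left edge, and free along x for 0.14 m both ways from the stand's centre.
- cup_mouth (a point): Centre of the cup's open mouth, on its axis, 34 mm above the bench top. At the end the drum's underside is to hover about 10 mm above this point.
- canister: Closed aluminium canister, 71 mm diameter, 70 mm high to the lid, 0.25 to 0.5 kg, standing loose on the cup's rim at the start (underside 34 mm above the bench). Over the lid arches a fixed steel handle in the canister's own y-z plane, 81 mm wide over all, with a black round grip 14 mm thick and 46 mm long along the canister's y axis. Origin: centre of its underside; z up.
- canister_grip (a point): Middle of the canister's black handle grip, 112 mm above the canister's underside and 42 mm above its lid; the grip runs along the canister's y axis, so fingers close along its x axis.
- large_drum: The larger sanding drum, standing loose: brown abrasive sleeve of 50 mm diameter and 100 mm height, a thin metal stub above it to 112 mm; about 0.2 kg. Origin: centre of its underside; z up along its axis. Grip it round the sleeve; it may stand in either of two places on the white table, the small drum in the other.
- small_drum: The smaller sanding drum, a bystander: 38 mm diameter, sleeve 70 mm high, 82 mm with its stub. Origin: centre of its underside; z up.
- timber: Planed pale timber, 190x46x95 mm, standing loose on its long narrow side between drums and stand; top 95 mm above the bench; 0.6 kg. Its length runs along its own y axis (nearly world x), its own x points down. Origin: middle of the broad face toward the drums, 47.5 mm above the bench; its own z points through the 46 mm thickness toward the stand.
- brush: Wooden-backed dust brush, a bystander lying on the table, 61x154x46 mm, length along its y axis. Origin: centre of its underside.
There are look-alikes about, which are no part of the job. What is shaped like the large_drum but yellow is not meant.

How it is judged:
By the outcome, as a careful person would: the job done as asked, in the order asked, and still so for the second after the job is handed in, while the arm keeps its last pose, push and grip.
It also fails if it takes over 59 s, if anything falls off the work surface, if the arm or the gripper's body presses on something with over 40 N, if the wrist force passes 120 N, or if a joint passes its speed limit or range.

ROBOT

A 6-joint arm with a two-finger parallel gripper is mounted at the origin on a cart in front of the work surface, level with it; the furniture and walls round the work are solid. World frame = base frame: x ahead of the robot, y to its left, z up, the work surface at z = 0. Lengths are in m, angles in rad, forces in N, time in s.
With the tool pointing down it reaches from about 0.3 to 0.875 m from the base axis. Payload 6.4 kg.
Tool frame: the origin (TCP) lies between the finger pads; the fingertips stand 19 mm ahead of it and the grasp point (between the pads) is the TCP; z points along the fingers, y is the direction in which the jaws open and shut (so a half turn about z gives the same grasp; the last joint's range is limited). The gripper opens to 85 mm and grips with 20 to 120 N. Pads are 22 mm wide; open, the fingers measure 114 mm over their backs; the gripper's body (76 mm by 85 mm) begins 54 mm behind the grasp point. The pads swing forward as they close: fully open they stand 13 mm farther back than shut.
Start: joints at [1.063, 0.181, 1.607, -0, 1.354, -0.206], TCP at [0.171, 0.549, 0.25] pointing down, gripper open.
Joint ranges: [-2.99, 2.99], [-0.89, 2.07], [0.3, 2.58], [-1.14, 4.28], [0, 2.63], [-3.12, 3.12]. Speed limits (rad/s): [2.57, 2.57, 3.01, 3.14, 3.14, 3.14].

INTERFACE

Orientations are given as a unit quaternion [w, x, y, z].
In Python, from bench import * gives the robot as it stands.
- The arm moves only by the tool apply_moves, never from a script. Its argument "moves" is a list that holds one entry, the list of rows, each a list of 7 numbers: the shift along the tool's x, y, z in cm, then the turn, a rotation vector about the tool's x, y, z in rad, then the opening, from 0 (shut) to 1 (fully open). A call has 1 to 8 rows; each row is the pose to reach, as a shift and turn from the pose commanded when the call began, along the tool's axes at that moment; what a row does not reach only later rows make up. A row lasts 1/10 s, in which the tool goes at most 50 mm and 8.59 degrees, less where a joint would pass 70% of its speed; a pose out of reach is approached as far as the arm can. A call with a gripper value outside its range is refused whole. The fingers move at their own pace and stop on an object; the grip force is fixed at half the most. Time passes only in rows, so rows that repeat a pose let the fingers close. It gives the time, the measured TCP pose, the force and the opening at its end, in the units of the state.
- get_obs(): the state, without advancing time (a new reading comes with each control period).
- camera(name): name is "scene" or "top"; returns the picture (480x640x3 uint8, red, green, blue); there is no depth.
- get_calibration(name): a dict with "vertical_fov" (degrees; the focal length in pixels is half the picture's height over the tangent of half this angle, whatever the lens; pixels are square), "cx", "cy" (the principal point, pixels), "k1" (the pictures are not rectified: a ray, as slopes to the right and down, at radius r is drawn at 1 + k1 r^2 times it, then the intrinsics apply), "R" (3x3) and "t" (3): a world point X has camera coordinates R X + t. Camera axes: x right, y down, z forward; pixel columns grow to the right and rows downward; lengths in m; the calibration is good to about 2 mm. A picture is of the moment at which its call begins. get_calibration takes no time and is no camera call.
- hand_in(): hands the job in, once; it reports no verdict.
The state is a dict: "time_s": time; "q": joint angles; "dq": joint speeds; "joint_efforts": joint torques, N m; "eef_pos": TCP position; "eef_rot": TCP orientation; "wrist_force": force on the tool from outside, world axes, zero at the start; "torque": the same for the moment, N m; "opening": opening from 0.0 (shut) to 1.0 (fully open).
Only numpy, scipy, OpenCV 4.12 (cv2) and the standard library are available. Lean on these libraries where they do the work, as an engineer would, in place of code of your own. Each camera call takes 0.05 s, during which the arm holds its last target. There are 200 camera calls.

## Working session

There is one attempt and no reset: what is moved stays moved. The work goes in short steps, Python scripts to look and compute and a tool call to move; the robot and the scene stay as the last step left them, time stands still between calls to the robot, and variables do not carry over. Pictures are saved under pics/ and viewed, about 8 in all and at most 12, crops included, and the job is handed in when it is done.

Besides the shell and the picture viewer there is one more tool, called as name(argument=value, ...) on one line, values as JSON. apply_moves: Moves the arm, as the interface text tells. Its arguments: {"type":"object","properties":{"moves":{"type":"array","items":{"type":"array","items":{"type":"array","items":{"type":"number"}}}}},"required":["moves"]}

```bash
mkdir -p pics
cat > h.py <<'E'
from bench import *
import numpy as np, cv2
def cal(n):
    c=get_calibration(n); f=240/np.tan(np.radians(c["vertical_fov"])/2)
    return f,c["cx"],c["cy"],c["k1"],np.array(c["R"]),np.array(c["t"])
def ray(n,u,v):
    f,cx,cy,k,R,t=cal(n); d=np.array([(u-cx)/f,(v-cy)/f]); p=d.copy()
    for _ in range(30): p=d/(1+k*(p@p))
    return -R.T@t, R.T@np.array([p[0],p[1],1])
def atz(n,u,v,z):
    o,d=ray(n,u,v); return o+d*(z-o[2])/d[2]
def px(n,X):
    f,cx,cy,k,R,t=cal(n); c=R@np.array(X)+t; p=c[:2]/c[2]; p=p*(1+k*(p@p)); return p*f+[cx,cy]
def shot(n,name,crop=None,s=1):
    im=camera(n)[:,:,::-1]
    if crop: a,b,c,d=crop; im=im[b:d,a:c]
    cv2.imwrite("pics/"+name,cv2.resize(im,None,fx=s,fy=s,interpolation=cv2.INTER_CUBIC))
E
python3 - <<'E'
from h import *
shot("top","t0.png");shot("scene","s0.png")
for n in("top","scene"):
    f,cx,cy,k,R,t=cal(n);print(n,f,cx,cy,k,-R.T@t,R[2])
o=get_obs();print(o)
E
```

```text
top 466.88802994473957 317.55899523321784 244.00363729609543 -0.05110195310307338 [0.4221878  0.06107863 0.95587378] [ 0.19714063 -0.00996708 -0.98032455]
scene 550.1615253804785 311.26796452258753 244.22262532499866 -0.16484681016501537 [0.21851609 0.55294931 0.73264657] [ 0.41184575 -0.56646736 -0.71379115]
{'time_s': 0.1, 'q': array([ 1.06271430e+00,  1.81442733e-01,  1.60794182e+00, -3.11277079e-05,
        1.35376848e+00, -2.06292362e-01]), 'dq': array([-0.00107493, -0.00233486, -0.00208976,  0.00113679,  0.00013937,
        0.00090471]), 'joint_efforts': array([ 9.24999986e-04, -4.45878518e+01, -3.52237880e+01, -2.01893254e-04,
        4.22770143e-03, -5.51974347e-05]), 'eef_pos': array([0.17065917, 0.54859385, 0.24947137]), 'eef_rot': array([-2.58549330e-04,  1.50319486e-01,  9.88637165e-01, -7.36261896e-04]), 'wrist_force': array([ 0.67954692, -0.48666823, -0.75764694]), 'torque': array([-0.02516371, -0.05335115,  0.0120293 ]), 'opening': 0.9979179873963077}
```

View pics/t0.png

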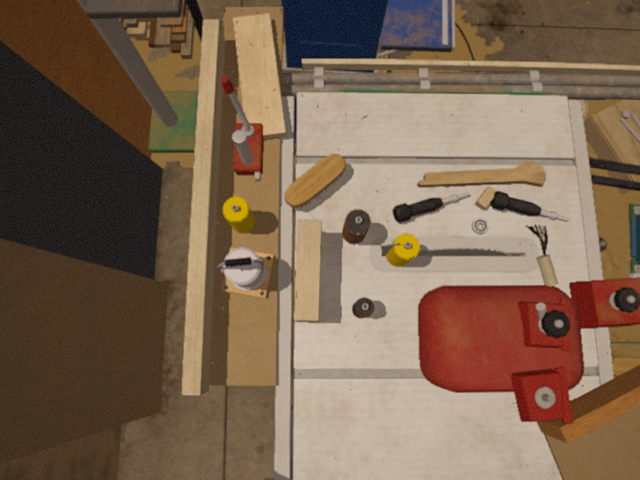

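View pics/s0.png

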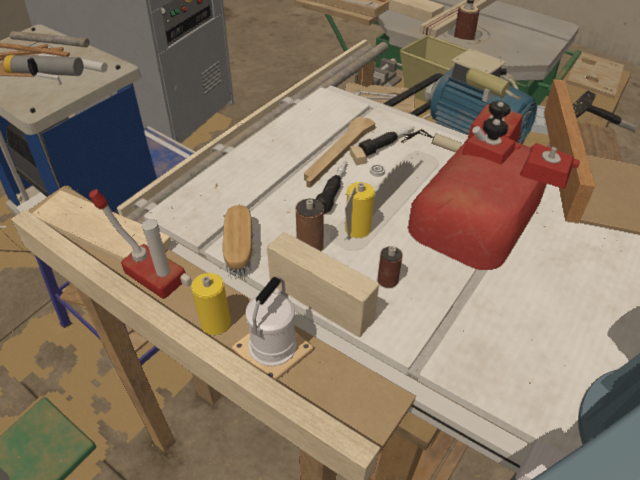

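The top view shows the canister on its stand at (243,268), the timber at (308,270) and the brush at (316,181). There are four drum shapes:
- brown large at (357,226)
- brown small at (363,308)
- yellow at (404,250)
- yellow at (238,213)

The brown one at (357,226) is meant, because it is brown and larger than the other brown drum. I'll confirm that in a crop.

Run:
```python
from h import *
shot("top","t1.png",(210,190,410,340),4);shot("scene","s1.png",(190,190,410,380),3.6)
```

```text
(no output)
```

View pics/t1.png

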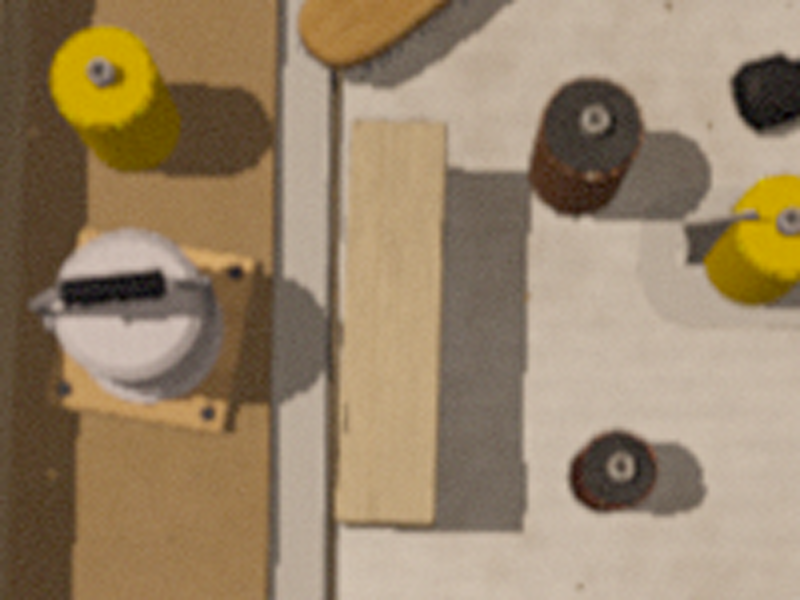

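View pics/s1.png

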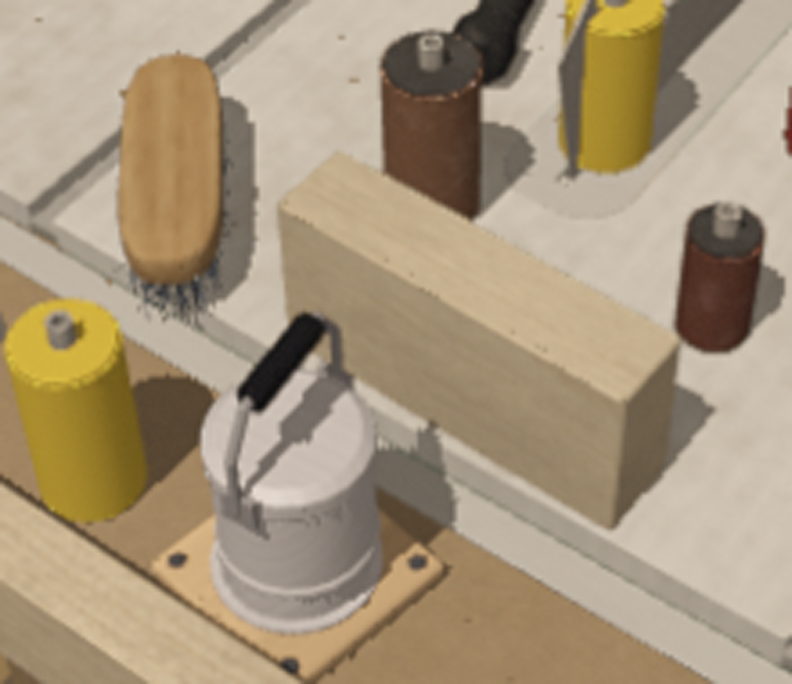

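The crops confirm it. The brown drum with its stub at crop (596,119) is large. The small brown one is at (620,465). The yellow ones are look-alikes.

```bash
cat > m1.py <<'E'
from h import *
T=lambda x,y,z:atz("top",210+(x+.5)/4-.5,190+(y+.5)/4-.5,z).round(4)
S=lambda x,y,z:atz("scene",190+(x+.5)/3.6-.5,190+(y+.5)/3.6-.5,z).round(4)
for n,a in dict(gripA=(62,292,.146),gripB=(163,283,.146),gripmid=(113,288,.146),lid=(128,306,.104),bolt1=(235,272,.012),bolt2=(208,413,.012),bolt3=(63,388,.012),foot=(149,330,.012),drumstub=(596,119,.112),drumdisk=(590,126,.1),ti1=(355,120,.095),ti2=(446,122,.095),ti3=(435,523,.095),ti4=(337,521,.095),yel=(100,72,.112),small=(620,465,.082),boardR=(272,500,0),boardL=(75,500,0),yel2=(792,222,.112)).items(): print(n,T(*a))
for n,a in dict(grip=(283,361,.146),gA=(250,395,.146),gB=(315,325,.146),stub=(431,38,.112),disk=(431,65,.1),b1=(417,563,.012),b2=(290,665,.012),b3=(178,560,.012),yel=(60,325,.112)).items(): print("S",n,S(*a))
from scipy.spatial.transform import Rotation as Ro
q=get_obs()["eef_rot"];print(Ro.from_quat(q,scalar_first=True).as_matrix().round(3))
E
python3 m1.py
```

```text
gripA [0.5515 0.2151 0.146 ]
gripB [0.5555 0.1709 0.146 ]
gripmid [0.5533 0.1928 0.146 ]
lid [0.5517 0.1924 0.104 ]
bolt1 [0.5834 0.1523 0.012 ]
bolt2 [0.5111 0.1645 0.012 ]
bolt3 [0.5237 0.2383 0.012 ]
foot [0.5534 0.1955 0.012 ]
drumstub [ 0.6389 -0.0242  0.112 ]
drumdisk [ 0.6385 -0.0225  0.1   ]
ti1 [0.6425 0.0888 0.095 ]
ti2 [0.6416 0.0455 0.095 ]
ti3 [0.4533 0.0509 0.095 ]
ti4 [0.4542 0.0956 0.095 ]
yel [0.6612 0.2078 0.112 ]
small [ 0.4804 -0.0355  0.082 ]
boardR [0.4682 0.1324 0.    ]
boardL [0.468  0.2324 0.    ]
yel2 [ 0.59   -0.1141  0.112 ]
S grip [0.5536 0.1939 0.146 ]
S gA [0.5532 0.2143 0.146 ]
S gB [0.5549 0.1724 0.146 ]
S stub [ 0.6412 -0.0236  0.112 ]
S disk [ 0.6378 -0.0188  0.1   ]
S b1 [0.5114 0.1668 0.012 ]
S b2 [0.5242 0.2391 0.012 ]
S b3 [0.5966 0.2267 0.012 ]
S yel [0.6606 0.2126 0.112 ]
[[-0.955  0.297 -0.001]
 [ 0.297  0.955 -0.001]
 [ 0.    -0.001 -1.   ]]
```

```bash
cat > g.py <<'E'
import sys; from h import *
from scipy.spatial.transform import Rotation as Ro
def go(x,y,z,yaw):
    o=get_obs(); A=Ro.from_quat(o["eef_rot"],scalar_first=True)
    c,s=np.cos(np.radians(yaw)),np.sin(np.radians(yaw))
    B=Ro.from_matrix(np.array([[c,s,0],[s,-c,0],[0,0,-1]]))
    print(o["time_s"],o["eef_pos"].round(4),"F",o["wrist_force"].round(1),"op",round(o["opening"],3),"q",o["q"].round(2))
    print((A.inv().apply(np.array([x,y,z])-o["eef_pos"])*100).round(2),(A.inv()*B).as_rotvec().round(3))
if __name__=="__main__": go(*map(float,sys.argv[1:]))
E
python3 g.py .5535 .193 .25 93.7
```

```text
0.2 [0.1707 0.5488 0.2497] F [-0.2 -0.9 -0.6] op 0.998 q [ 1.06  0.18  1.61 -0.    1.35 -0.21]
[-4.712e+01 -2.259e+01 -1.000e-02] [-1.000e-03  0.000e+00  1.204e+00]
```

apply_moves(moves=[[[-47.1, -22.6, 0, 0, 0, 1.204, 0.6], [-47.1, -22.6, 0, 0, 0, 1.204, 0.6], [-47.1, -22.6, 0, 0, 0, 1.204, 0.6], [-47.1, -22.6, 0, 0, 0, 1.204, 0.6], [-47.1, -22.6, 0, 0, 0, 1.204, 0.6], [-47.1, -22.6, 0, 0, 0, 1.204, 0.6], [-47.1, -22.6, 0, 0, 0, 1.204, 0.6], [-47.1, -22.6, 0, 0, 0, 1.204, 0.6]]])

```text
time_s: 1.0
eef_pos: [0.4649, 0.2749, 0.2503]
eef_rot: [-0.0, 0.685, 0.729, 0.0]
wrist_force: [-0.1, 1.4, -0.1]
opening: 0.602
```

```bash
python3 g.py .5535 .193 .25 93.7
```

```text
1.0 [0.4649 0.2749 0.2503] F [-0.1  1.4 -0.1] op 0.602 q [0.31 0.1  1.69 0.   1.34 0.25]
[-8.73  8.32  0.03] [ 0.    -0.    -0.002]
```

apply_moves(moves=[[[-8.7, 8.3, 0, 0, 0, 0, 0.6], [-8.7, 8.3, 0, 0, 0, 0, 0.6], [-8.7, 8.3, 0, 0, 0, 0, 0.6], [-8.7, 8.3, 4, 0, 0, 0, 0.6], [-8.7, 8.3, 4, 0, 0, 0, 0.6], [-8.7, 8.3, 4, 0, 0, 0, 0.6]]])

```text
time_s: 1.6
eef_pos: [0.5513, 0.196, 0.2095]
eef_rot: [-0.001, 0.682, 0.731, -0.001]
wrist_force: [0.3, 0.2, 0.0]
opening: 0.601
```

```bash
python3 g.py .5535 .193 .146 93.7
```

```text
1.6 [0.5513 0.196  0.2095] F [0.3 0.2 0. ] op 0.601 q [0.14 0.24 1.62 0.   1.28 0.07]
[-0.31  0.22  6.35] [-0.003 -0.     0.005]
```

apply_moves(moves=[[[-0.3, 0.2, 3, 0, 0, 0, 0.6], [-0.3, 0.2, 6.3, 0, 0, 0, 0.6], [-0.3, 0.2, 6.3, 0, 0, 0, 0.6], [-0.3, 0.2, 6.3, 0, 0, 0, 0.6]]])

```text
time_s: 2.0
eef_pos: [0.5549, 0.1936, 0.1488]
eef_rot: [0.0, 0.682, 0.732, 0.0]
wrist_force: [0.7, 0.6, 0.3]
opening: 0.598
```

```bash
python3 g.py .5535 .193 .146 93.7; python3 -c "
from h import *
shot('scene','s2.png',(210,200,370,320),5)"
```

```text
2.0 [0.5549 0.1936 0.1488] F [0.7 0.6 0.3] op 0.598 q [0.13 0.32 1.66 0.   1.17 0.06]
[-0.05 -0.14  0.28] [ 0.001 -0.     0.006]
```

View pics/s2.png

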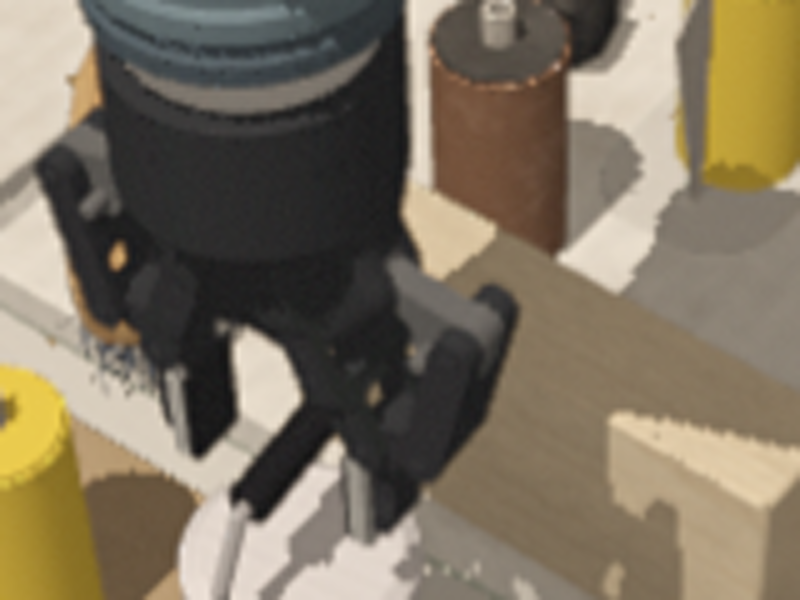

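The fingers straddle the black grip (handle at crop (285,460)), with a pad on each side. I'll close now.

apply_moves(moves=[[[0, -0.1, 0.2, 0, 0, 0, 0.6], [0, -0.1, 0.2, 0, 0, 0, 0], [0, -0.1, 0.2, 0, 0, 0, 0], [0, -0.1, 0.2, 0, 0, 0, 0], [0, -0.1, 0.2, 0, 0, 0, 0], [0, -0.1, 0.2, 0, 0, 0, 0], [0, -0.1, 0.2, 0, 0, 0, 0], [0, -0.1, 0.2, 0, 0, 0, 0]]])

```text
time_s: 2.85
eef_pos: [0.5542, 0.1926, 0.1461]
eef_rot: [0.0, 0.682, 0.731, 0.0]
wrist_force: [-2.7, -0.9, 6.0]
opening: 0.141
```

apply_moves(moves=[[[0, 0, -1, 0, 0, 0, 0], [0, 0, -2, 0, 0, 0, 0], [0, 0, -3, 0, 0, 0, 0], [0, 0, -4, 0, 0, 0, 0], [0, 0, -5, 0, 0, 0, 0], [0, 0, -6, 0, 0, 0, 0], [0, 0, -6, 0, 0, 0, 0], [0, 0, -6, 0, 0, 0, 0]]])

```text
time_s: 3.65
eef_pos: [0.5539, 0.1926, 0.2055]
eef_rot: [0.0, 0.682, 0.731, 0.0]
wrist_force: [0.1, -0.6, -3.2]
opening: 0.142
```

```bash
python3 g.py .45 .195 .2 93.7; python3 -c "
from h import *
shot('scene','s3.png',(190,160,430,360),3.3)"
```

```text
3.65 [0.5539 0.1926 0.2055] F [ 0.1 -0.6 -3.2] op 0.142 q [ 0.13  0.25  1.62 -0.    1.27  0.06]
[  0.95 -10.35   0.55] [0.    0.    0.004]
```

View pics/s3.png

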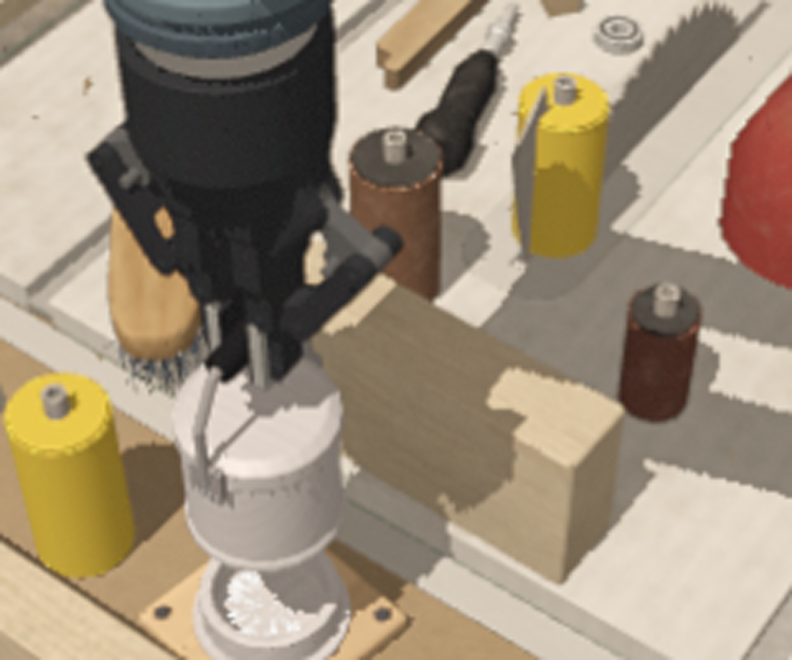

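The canister hangs upright, clear of the empty cup (crop (270,600)). The -x side of the board is free, so I'll carry it there.

apply_moves(moves=[[[0.25, -2.5, 0, 0, 0, 0, 0], [0.5, -5, 0, 0, 0, 0, 0], [0.7, -7.5, 0, 0, 0, 0, 0], [0.9, -9.9, 0, 0, 0, 0, 0], [0.9, -9.9, 0, 0, 0, 0, 0], [0.9, -9.9, 4, 0, 0, 0, 0], [0.9, -9.9, 6, 0, 0, 0, 0], [0.9, -9.9, 6, 0, 0, 0, 0]]])

```text
time_s: 4.5
eef_pos: [0.4522, 0.1942, 0.142]
eef_rot: [-0.002, 0.682, 0.731, -0.003]
wrist_force: [-1.3, -1.0, -3.1]
opening: 0.141
```

```bash
python3 g.py .455 .195 .113 93.7;python3 -c "
from h import *
shot('scene','s4.png',(190,180,430,380),3.3);shot('top','t4.png',(210,210,310,330),5)"
```

```text
4.5 [0.4522 0.1942 0.142 ] F [-1.3 -1.  -3.1] op 0.141 q [ 0.16  0.13  1.9  -0.    1.12  0.1 ]
[0.06 0.31 2.89] [-0.007  0.001  0.004]
```

View pics/s4.png

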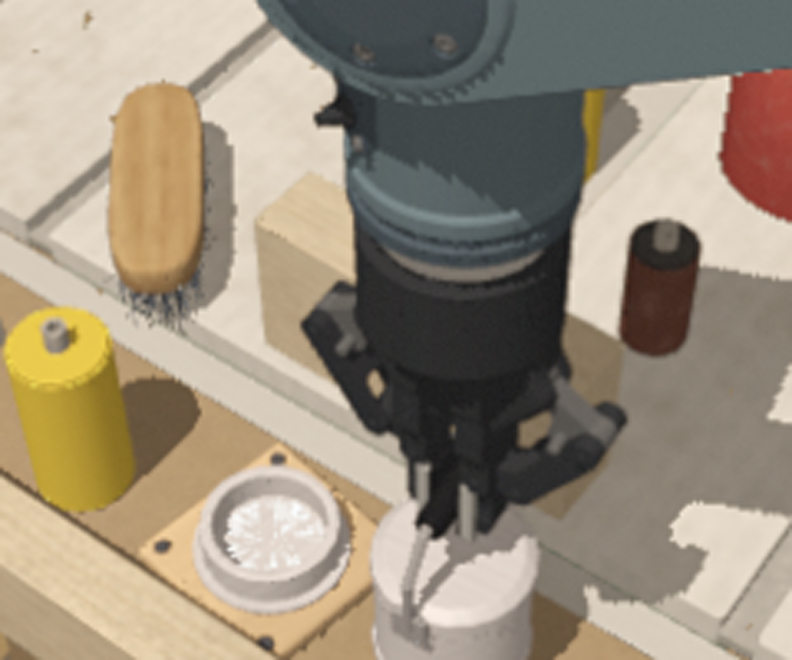

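The cup is empty, with its mouth at crop (272,528). The canister hangs beside it, past the foot's edge. Next I'll lower it.

apply_moves(moves=[[[0, 0.2, 0, 0, 0, 0, 0], [0, 0.2, 1, 0, 0, 0, 0], [0, 0.2, 2, 0, 0, 0, 0], [0, 0.2, 2.4, 0, 0, 0, 0], [0, 0.2, 2.6, 0, 0, 0, 0], [0, 0.2, 2.6, 0, 0, 0, 0]]])

```text
time_s: 5.2
eef_pos: [0.4561, 0.1949, 0.1188]
eef_rot: [-0.0, 0.682, 0.731, -0.0]
wrist_force: [-0.8, -0.0, -2.0]
opening: 0.142
```

```bash
python3 g.py .455 .195 .112 93.7
python3 - <<'E'
from h import *
for x,y in((272,528),(203,528),(341,528),(272,467)): print(atz("scene",190+(x+.5)/3.3-.5,180+(y+.5)/3.3-.5,.034))
E
```

```text
5.2 [0.4561 0.1949 0.1188] F [-0.8 -0.  -2. ] op 0.142 q [ 0.16  0.17  1.91 -0.    1.06  0.09]
[ 0.02 -0.11  0.68] [-0.001  0.     0.004]
[0.55079114 0.1990997  0.034     ]
[0.57672629 0.21795823 0.034     ]
[0.5248756  0.18036175 0.034     ]
[0.57263411 0.17163768 0.034     ]
```

apply_moves(moves=[[[0, 0, 0.2, 0, 0, 0, 0], [0, 0, 0.4, 0, 0, 0, 0], [0, 0, 0.5, 0, 0, 0, 0], [0, 0, 0.6, 0, 0, 0, 0], [0, 0, 0.65, 0, 0, 0, 0], [0, 0, 0.7, 0, 0, 0, 0], [0, 0, 0.7, 0, 0, 0, 0]]])

```text
time_s: 5.9
eef_pos: [0.4564, 0.1949, 0.1123]
eef_rot: [0.0, 0.682, 0.731, -0.0]
wrist_force: [-0.3, 0.5, -2.5]
opening: 0.137
```

apply_moves(moves=[[[0, 0, 0.05, 0, 0, 0, 0], [0, 0, 0.1, 0, 0, 0, 0], [0, 0, 0.1, 0, 0, 0, 0]]])

```text
time_s: 6.2
eef_pos: [0.4569, 0.1949, 0.1116]
eef_rot: [0.0, 0.682, 0.731, 0.0]
wrist_force: [1.0, 0.1, -1.0]
opening: 0.141
```

apply_moves(moves=[[[0, 0, 0.05, 0, 0, 0, 0], [0, 0, 0.1, 0, 0, 0, 0], [0, 0, 0.1, 0, 0, 0, 0]]])

```text
time_s: 6.5
eef_pos: [0.4572, 0.1949, 0.1115]
eef_rot: [0.001, 0.682, 0.731, 0.001]
wrist_force: [-2.4, -0.9, 8.6]
opening: 0.145
```

It's resting on the board (+8.6 N). I'll release and rise.

apply_moves(moves=[[[0, 0, -0.1, 0, 0, 0, 0.2], [0, 0, -0.1, 0, 0, 0, 0.5], [0, 0, -0.1, 0, 0, 0, 0.5], [0, 0, -0.1, 0, 0, 0, 0.5], [0, 0, -2, 0, 0, 0, 0.5], [0, 0, -6, 0, 0, 0, 0.7], [0, 0, -10, 0, 0, 0, 0.8], [0, 0, -14, 0, 0, 0, 0.8]]])

```text
time_s: 7.3
eef_pos: [0.456, 0.1949, 0.2515]
eef_rot: [-0.0, 0.682, 0.731, -0.0]
wrist_force: [0.9, -0.6, 1.1]
opening: 0.797
```

```bash
python3 g.py .639 -.022 .25 93.7
```

```text
7.3 [0.456  0.1949 0.2515] F [ 0.9 -0.6  1.1] op 0.797 q [0.16 0.   1.8  0.   1.34 0.1 ]
[-22.89  16.76   0.13] [-0.001  0.     0.004]
```

apply_moves(moves=[[[-22.9, 16.8, 0, 0, 0, 0, 0.95], [-22.9, 16.8, 0, 0, 0, 0, 0.95], [-22.9, 16.8, 0, 0, 0, 0, 0.95], [-22.9, 16.8, 0, 0, 0, 0, 0.95], [-22.9, 16.8, 0, 0, 0, 0, 0.95], [-22.9, 16.8, 0, 0, 0, 0, 0.95], [-22.9, 16.8, 0, 0, 0, 0, 0.95], [-22.9, 16.8, 0, 0, 0, 0, 0.95]]])

```text
time_s: 8.1
eef_pos: [0.6396, -0.0224, 0.2493]
eef_rot: [-0.001, 0.683, 0.731, -0.0]
wrist_force: [-0.1, 0.8, -0.9]
opening: 0.945
```

```bash
python3 g.py .639 -.023 .16 93.7
python3 - <<'E'
from h import *
a=camera("top")[230:310,210:290,::-1];b=camera("scene")[190:350,220:420,::-1]
a=cv2.resize(a,None,fx=5,fy=5,interpolation=2);b=cv2.resize(b,None,fx=2.5,fy=2.5,interpolation=2)
im=np.zeros((400,900,3),np.uint8);im[:,:400]=a;im[:,400:]=b
cv2.imwrite("pics/c5.png",im[:,:800]);
E
```

```text
8.1 [ 0.6396 -0.0224  0.2493] F [-0.1  0.8 -0.9] op 0.945 q [-0.22  0.32  1.43  0.    1.39 -0.29]
[-0.06 -0.05  8.93] [-0.002 -0.001  0.003]
```

View pics/c5.png

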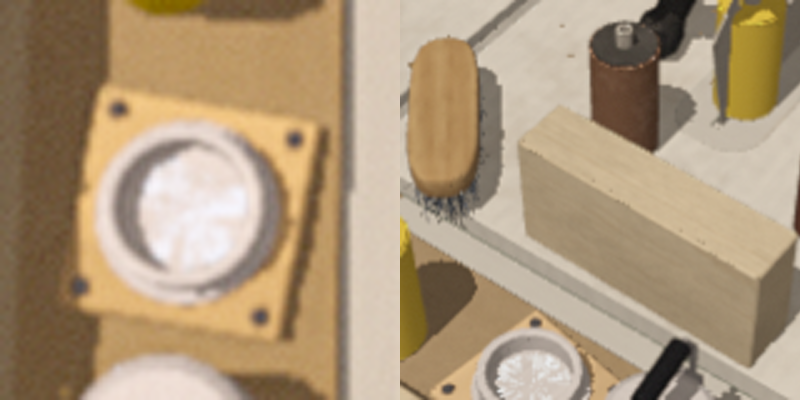

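The cup rim is round and centred at crop (185,210), with the foot's bolts around it. The canister stands just beside the foot.

Run:
```python
from h import *
T=lambda x,y,z:atz("top",210+(x+.5)/5-.5,230+(y+.5)/5-.5,z).round(4)
print(T(185,210,.034),T(108,210,.034),T(262,210,.034),T(185,138,.034),T(185,283,.034))
b=[T(*p,.012) for p in((119,109),(295,139),(78,286),(260,317))];print(b,np.mean(b,0))
```

```text
[0.5513 0.193  0.034 ] [0.5513 0.2236 0.034 ] [0.5514 0.1623 0.034 ] [0.5804 0.1938 0.034 ] [0.5222 0.1921 0.034 ]
[array([0.5962, 0.2245, 0.012 ]), array([0.5838, 0.1518, 0.012 ]), array([0.5233, 0.2386, 0.012 ]), array([0.5109, 0.1646, 0.012 ])] [0.55355  0.194875 0.012   ]
```

apply_moves(moves=[[[0, 0, 4, 0, 0, 0, 0.95], [0, 0, 8, 0, 0, 0, 0.95], [0, 0, 11, 0, 0, 0, 0.95], [0, 0, 11, 0, 0, 0, 0.95]]])

```text
time_s: 8.6
eef_pos: [0.6356, -0.0197, 0.1353]
eef_rot: [-0.004, 0.682, 0.732, -0.002]
wrist_force: [-0.4, 0.2, -0.9]
opening: 0.948
```

```bash
python3 g.py .639 -.023 .075 93.7; python3 -c "
from h import *
shot('scene','s6.png',(250,160,390,270),5)"
```

```text
8.6 [ 0.6356 -0.0197  0.1353] F [-0.4  0.2 -0.9] op 0.948 q [-0.22  0.44  1.53  0.    1.19 -0.29]
[-0.37  0.37  6.03] [-0.009 -0.003  0.006]
```

View pics/s6.png

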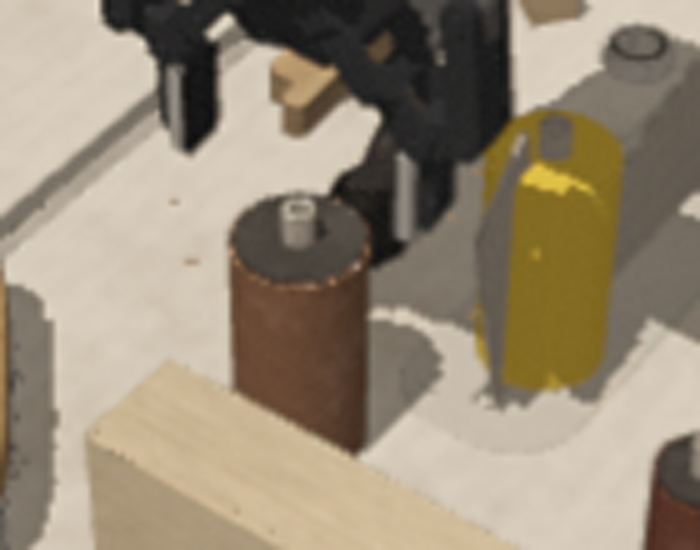

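The open fingers flank the drum from above (pads at crop (178,105) and (405,195), stub at (298,220)), and nothing is in the way of the descent.

apply_moves(moves=[[[0, 0, 0, 0, 0, 0, 0.95], [-0.05, 0, 2, 0, 0, 0, 0.95], [-0.05, 0, 4, 0, 0, 0, 0.95], [-0.05, 0, 5.5, 0, 0, 0, 0.95], [-0.05, 0, 6.4, 0, 0, 0, 0.95], [-0.05, 0, 6.4, 0, 0, 0, 0.95], [-0.05, 0, 6.4, 0, 0, 0, 0.95]]])

```text
time_s: 9.35
eef_pos: [0.6405, -0.0226, 0.0772]
eef_rot: [0.001, 0.682, 0.731, 0.0]
wrist_force: [0.2, -0.2, -0.3]
opening: 0.953
```

```bash
python3 g.py .639 -.023 .075 93.7
```

```text
9.35 [ 0.6405 -0.0226  0.0772] F [ 0.2 -0.2 -0.3] op 0.953 q [-0.22  0.52  1.55  0.    1.08 -0.29]
[-0.03 -0.15  0.22] [0.001 0.    0.004]
```

apply_moves(moves=[[[0, -0.1, 0.2, 0, 0, 0, 0.9], [0, -0.1, 0.2, 0, 0, 0, 0.8], [0, -0.1, 0.2, 0, 0, 0, 0.7], [0, -0.1, 0.2, 0, 0, 0, 0.6], [0, -0.1, 0.2, 0, 0, 0, 0.4], [0, -0.1, 0.2, 0, 0, 0, 0], [0, -0.1, 0.2, 0, 0, 0, 0], [0, -0.1, 0.2, 0, 0, 0, 0]]])

```text
time_s: 10.15
eef_pos: [0.6395, -0.0226, 0.075]
eef_rot: [0.001, 0.682, 0.731, 0.0]
wrist_force: [1.6, 0.3, 5.5]
opening: 0.568
```

```bash
python3 g.py .5535 .1945 .220 93.7
```

```text
10.15 [ 0.6395 -0.0226  0.075 ] F [1.6 0.3 5.5] op 0.568 q [-0.22  0.52  1.55  0.    1.07 -0.29]
[ 22.25  -7.06 -14.52] [0.001 0.    0.004]
```

apply_moves(moves=[[[0, 0, -1.5, 0, 0, 0, 0], [0, 0, -4, 0, 0, 0, 0], [0, 0, -7, 0, 0, 0, 0], [0, 0, -10, 0, 0, 0, 0], [0, 0, -13, 0, 0, 0, 0], [0, 0, -14.5, 0, 0, 0, 0], [0, 0, -14.5, 0, 0, 0, 0], [0, 0, -14.5, 0, 0, 0, 0]]])

```text
time_s: 10.95
eef_pos: [0.6381, -0.0224, 0.218]
eef_rot: [-0.001, 0.682, 0.731, -0.001]
wrist_force: [-1.9, 0.1, -3.8]
opening: 0.572
```

```bash
python3 g.py .5535 .1945 .220 93.7
```

```text
10.95 [ 0.6381 -0.0224  0.218 ] F [-1.9  0.1 -3.8] op 0.572 q [-0.22  0.35  1.47 -0.    1.33 -0.29]
[22.22 -6.94 -0.18] [-0.002 -0.001  0.004]
```

apply_moves(moves=[[[3, -0.9, 0, 0, 0, 0, 0], [6.4, -2, 0, 0, 0, 0, 0], [10, -3.2, 0, 0, 0, 0, 0], [13.6, -4.3, 0, 0, 0, 0, 0], [17, -5.4, 0, 0, 0, 0, 0], [20, -6.3, 0, 0, 0, 0, 0], [22.2, -6.9, 0, 0, 0, 0, 0], [22.2, -6.9, 0, 0, 0, 0, 0]]])

```text
time_s: 11.75
eef_pos: [0.552, 0.1967, 0.2166]
eef_rot: [-0.002, 0.681, 0.732, -0.002]
wrist_force: [0.3, 0.0, -2.2]
opening: 0.573
```

apply_moves(moves=[[[0, 0, 0, 0, 0, 0, 0], [0, 0, 3, 0, 0, 0, 0], [0, 0, 6, 0, 0, 0, 0], [0, 0, 8, 0, 0, 0, 0], [0, 0, 8.5, 0, 0, 0, 0], [0, 0, 8.5, 0, 0, 0, 0], [0, 0, 8.5, 0, 0, 0, 0]]])

```text
time_s: 12.45
eef_pos: [0.5556, 0.1937, 0.1352]
eef_rot: [0.0, 0.683, 0.731, 0.0]
wrist_force: [0.5, 0.9, -2.9]
opening: 0.574
```

```bash
python3 g.py .5535 .1945 .119 93.7;python3 -c "
from h import *
shot('scene','s7.png',(190,180,390,340),4)"
```

```text
12.45 [0.5556 0.1937 0.1352] F [ 0.5  0.9 -2.9] op 0.574 q [ 0.13  0.34  1.67 -0.    1.14  0.07]
[ 0.09 -0.21  1.62] [0.001 0.    0.004]
```

View pics/s7.png

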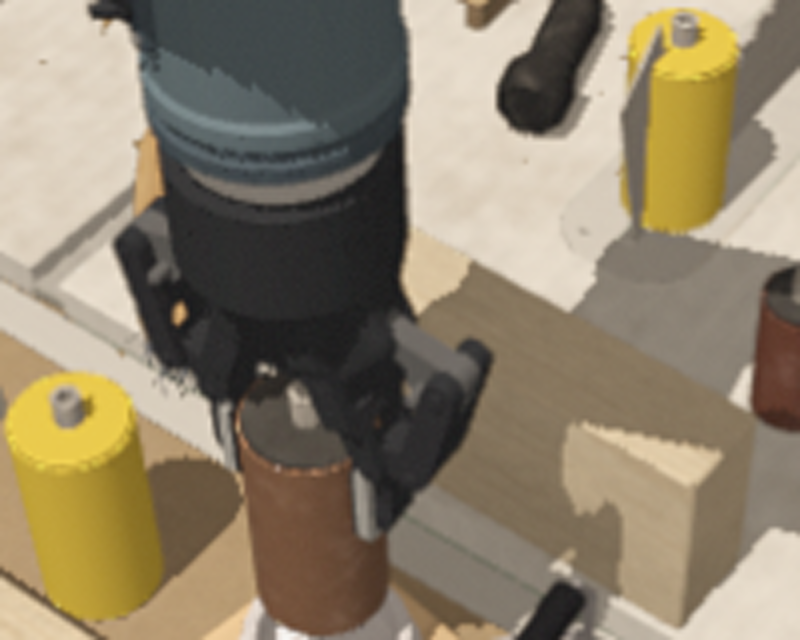

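The drum is held upright above the cup. I'll lower it to hover height and check the centring.

apply_moves(moves=[[[0.1, -0.2, 0.5, 0, 0, 0, 0], [0.1, -0.2, 1, 0, 0, 0, 0], [0.1, -0.2, 1.4, 0, 0, 0, 0], [0.1, -0.2, 1.6, 0, 0, 0, 0], [0.1, -0.2, 1.6, 0, 0, 0, 0], [0.1, -0.2, 1.6, 0, 0, 0, 0], [0.1, -0.2, 1.6, 0, 0, 0, 0]]])

```text
time_s: 13.2
eef_pos: [0.5528, 0.1951, 0.1185]
eef_rot: [0.0, 0.682, 0.731, 0.0]
wrist_force: [-0.1, -0.5, -2.0]
opening: 0.571
```

```bash
python3 g.py .5535 .1945 .119 93.7;python3 -c "
from h import *
shot('scene','s8.png',(220,270,340,370),6)"
```

```text
13.2 [0.5528 0.1951 0.1185] F [-0.1 -0.5 -2. ] op 0.571 q [0.14 0.35 1.68 0.   1.11 0.07]
[-0.06  0.07 -0.05] [ 0.    -0.     0.004]
```

View pics/s8.png

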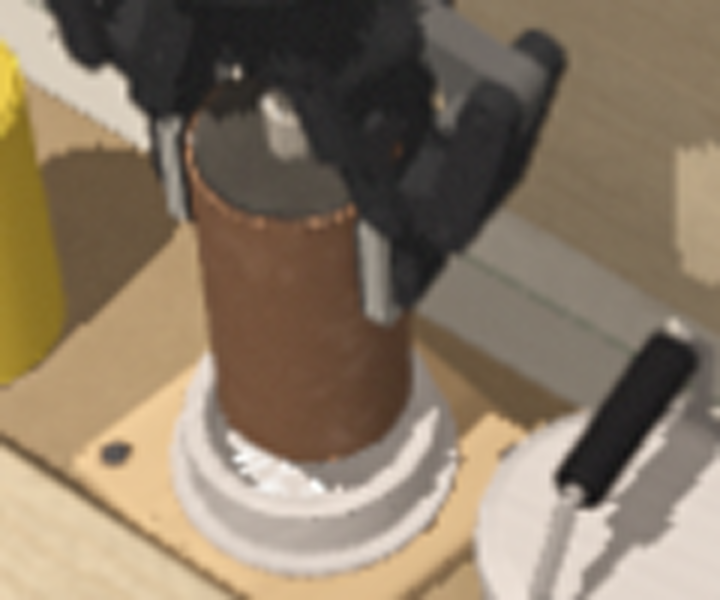

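Run:
```python
from h import *
def ext(c,r,z):
    a=np.linspace(0,2*np.pi,361); P=np.array([px("scene",[c[0]+r*np.cos(t),c[1]+r*np.sin(t),z]) for t in a])
    P=((P-[220,270]+.5)*6-.5); return P.min(0).round(),P.max(0).round()
for c in((.5535,.1945),(.553,.1935),(.5515,.1955)):
    print(c,"rimout",ext(c,.033,.034),"in",ext(c,.027,.034),"drum",ext(c,.025,.044),"top",ext(c,.025,.144))
```

```text
(0.5535, 0.1945) rimout (array([189., 299.]), array([447., 512.])) in (array([212., 318.]), array([423., 492.])) drum (array([217., 301.]), array([414., 463.])) top (array([183.,  48.]), array([399., 215.]))
(0.553, 0.1935) rimout (array([193., 298.]), array([451., 510.])) in (array([216., 316.]), array([427., 490.])) drum (array([221., 300.]), array([418., 461.])) top (array([188.,  46.]), array([404., 213.]))Traceback (most recent call last):
  File "<stdin>", line 6, in <module>
  File "<stdin>", line 3, in ext
  File "h.py", line 13, in px
    f,cx,cy,k,R,t=cal(n); c=R@np.array(X)+t; p=c[:2]/c[2]; p=p*(1+k*(p@p)); return p*f+[cx,cy]
                  ~~~^^^
  File "h.py", line 4, in cal
    c=get_calibration(n); f=240/np.tan(np.radians(c["vertical_fov"])/2)
ValueError: time passes only in moves, steps and waits
```

Run:
```python
import cv2,numpy as np
s8=cv2.imread("pics/s8.png");print("col320",[(y,*s8[y,320]) for y in range(440,585,6)])
c=cv2.imread("pics/c5.png",0)
print("row210",[(x,c[210,x]) for x in range(75,310,5)])
print("col185",[(y,c[y,185]) for y in range(100,330,5)])
```

```text
col320 [(440, np.uint8(60), np.uint8(80), np.uint8(110)), (446, np.uint8(60), np.uint8(80), np.uint8(111)), (452, np.uint8(57), np.uint8(76), np.uint8(108)), (458, np.uint8(59), np.uint8(77), np.uint8(106)), (464, np.uint8(97), np.uint8(105), np.uint8(118)), (470, np.uint8(117), np.uint8(126), np.uint8(136)), (476, np.uint8(121), np.uint8(128), np.uint8(138)), (482, np.uint8(173), np.uint8(179), np.uint8(182)), (488, np.uint8(241), np.uint8(245), np.uint8(244)), (494, np.uint8(213), np.uint8(221), np.uint8(231)), (500, np.uint8(200), np.uint8(210), np.uint8(221)), (506, np.uint8(208), np.uint8(218), np.uint8(230)), (512, np.uint8(211), np.uint8(221), np.uint8(233)), (518, np.uint8(168), np.uint8(178), np.uint8(189)), (524, np.uint8(159), np.uint8(168), np.uint8(179)), (530, np.uint8(157), np.uint8(166), np.uint8(177)), (536, np.uint8(154), np.uint8(163), np.uint8(174)), (542, np.uint8(155), np.uint8(164), np.uint8(175)), (548, np.uint8(161), np.uint8(170), np.uint8(182)), (554, np.uint8(186), np.uint8(195), np.uint8(207)), (560, np.uint8(205), np.uint8(214), np.uint8(226)), (566, np.
[... 1555 characters left out ...]
0, np.uint8(230)), (175, np.uint8(227)), (180, np.uint8(231)), (185, np.uint8(237)), (190, np.uint8(234)), (195, np.uint8(233)), (200, np.uint8(232)), (205, np.uint8(228)), (210, np.uint8(232)), (215, np.uint8(240)), (220, np.uint8(239)), (225, np.uint8(234)), (230, np.uint8(233)), (235, np.uint8(232)), (240, np.uint8(232)), (245, np.uint8(233)), (250, np.uint8(235)), (255, np.uint8(237)), (260, np.uint8(236)), (265, np.uint8(230)), (270, np.uint8(223)), (275, np.uint8(222)), (280, np.uint8(213)), (285, np.uint8(180)), (290, np.uint8(183)), (295, np.uint8(214)), (300, np.uint8(208)), (305, np.uint8(178)), (310, np.uint8(178)), (315, np.uint8(189)), (320, np.uint8(184)), (325, np.uint8(165))]
```

The two views agree. The drum is at about (0.5535, 0.1945) with its underside at 0.044. The cup is at about (0.554, 0.1953). I'll nudge it 1 mm and take a last look.

apply_moves(moves=[[[0.1, 0.05, 0, 0, 0, 0, 0], [0.1, 0.05, 0, 0, 0, 0, 0], [0.1, 0.05, 0, 0, 0, 0, 0], [0.1, 0.05, 0, 0, 0, 0, 0], [0.1, 0.05, 0, 0, 0, 0, 0], [0.1, 0.05, 0, 0, 0, 0, 0]]])

```text
time_s: 13.85
eef_pos: [0.553, 0.1961, 0.1183]
eef_rot: [-0.0, 0.682, 0.731, -0.0]
wrist_force: [-0.4, -0.2, -1.3]
opening: 0.573
```

```bash
python3 g.py .554 .1955 .119 93.7;python3 -c "
from h import *
shot('scene','s9.png',(190,170,430,350),3.3)"
```

```text
13.85 [0.553  0.1961 0.1183] F [-0.4 -0.2 -1.3] op 0.573 q [ 0.14  0.36  1.68 -0.    1.11  0.07]
[-0.06  0.09 -0.07] [-0.     0.     0.004]
```

View pics/s9.png

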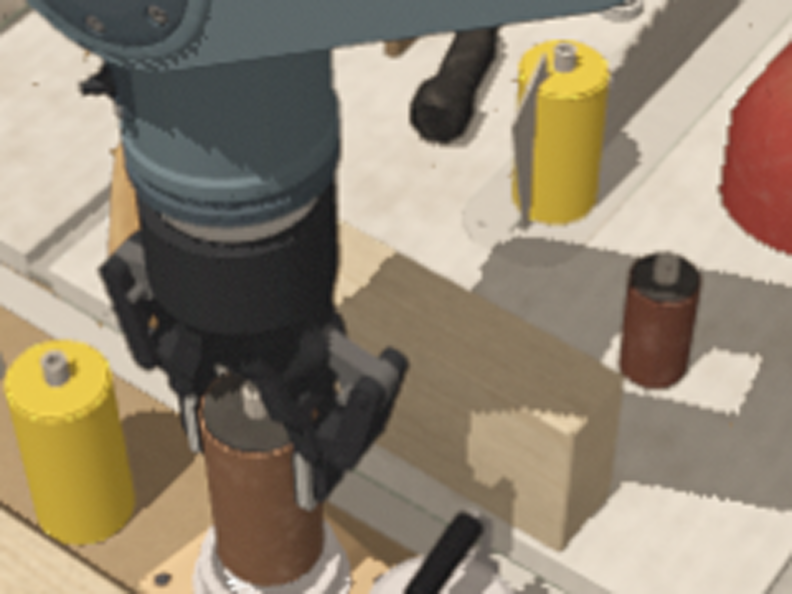

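The drum is upright over the cup. The timber (crop (500,400)) and small drum (660,320) haven't moved, and the canister stands beside the stand (460,560). I'll trim it by 1 mm, let it settle and hand in.

apply_moves(moves=[[[0, 0.06, -0.07, 0, 0, 0, 0], [0, 0.06, -0.07, 0, 0, 0, 0], [0, 0.06, -0.07, 0, 0, 0, 0], [0, 0.06, -0.07, 0, 0, 0, 0], [0, 0.06, -0.07, 0, 0, 0, 0], [0, 0.06, -0.07, 0, 0, 0, 0]]])

```text
time_s: 14.5
eef_pos: [0.5536, 0.1961, 0.119]
eef_rot: [-0.0, 0.682, 0.731, -0.0]
wrist_force: [-1.1, 0.4, -2.9]
opening: 0.574
```

```bash
python3 g.py .554 .1955 .119 93.7; python3 -c "
from bench import *
print(hand_in())"
```

```text
14.5 [0.5536 0.1961 0.119 ] F [-1.1  0.4 -2.9] op 0.574 q [ 0.14  0.36  1.68 -0.    1.11  0.07]
[-0.06  0.03 -0.  ] [-0.     0.     0.004]
the job is handed in; nothing more can be done
None
```

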